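Unlid a jar and block it in its carrying crate

ROBOT

A 7-joint arm with a two-finger parallel gripper is mounted at the origin on the work surface. World frame = base frame: x ahead of the robot, y to its left, z up, the work surface at z = 0. Lengths are in m, angles in rad, forces in N, time in s.
With the tool pointing down it reaches from about 0.425 to 0.875 m from the base axis. Payload 4.7 kg.
Tool frame: the origin (TCP) lies on the centre line of the jaws, within the pads' length; the fingertips stand 14 mm ahead of it and the grasp point (between the pads) lies 5 mm behind it; z points along the fingers, x is the direction in which the jaws open and shut, and the axes are right-handed (so a half turn about z gives the same grasp; the last joint's range is limited). The gripper opens to 87 mm and grips with 3 to 60 N. Pads are 19 mm wide; open, the fingers measure 117 mm over their backs; the gripper's body (75 mm by 190 mm) begins 51 mm behind the grasp point.
Start: joints at [1.272, 0.321, -0.07, 1.45, 0.023, 1.371, -0.057], TCP at [0.2, -0.618, 0.237] pointing down, gripper open.
Joint ranges: [-2.86, 2.86], [-0.3, 2.09], [-1.38, 1.24], [0.06, 2.45], [-1.56, 4.7], [0.09, 2.05], [-2.69, 2.69]. Speed limits (rad/s): [2.57, 2.57, 3.14, 3.14, 3.14, 3.14, 3.14].

INTERFACE

Orientations are given as a rotation vector (axis times angle).
In Python, from bench import ctrl gives the robot as it stands.
- The arm moves only by the tool drive_tool, never from a script. Its argument "rows" is a list that holds one entry, the list of rows, each a list of 5 numbers: the shift along the tool's x, y, z scaled (see below), then the turn about the tool's z scaled (see below), then the closure in counts, from 0 (fully open) to 255 (shut). In form: [[[dx, dy, dz, spin, jaw], ...]]. A call has 1 to 20 rows; each row is the pose to reach, as a shift and turn from the pose commanded when the call began, along the tool's axes at that moment, turning the shorter way round; what a row does not reach only later rows make up. The controller multiplies each number of a shift by 300 mm and each number of a turn by pi rad. A row lasts 1/8 s, in which the tool goes at most 62.5 mm and 10.7 degrees, less where a joint would pass 70% of its speed; a pose out of reach is approached as far as the arm can. A call with a number of a shift or a turn outside -1 to 1 is refused whole. A call with a gripper value outside its range is refused whole. The fingers move at their own pace and stop on an object; "grip_force" is the grip in N (left out, the last holds). Time passes only in rows, so rows that repeat a pose let the fingers close. It gives the time, the measured TCP pose, the force and the opening at its end, in the units of the state.
- ctrl.get_state(): the state, without advancing time (a new reading comes with each control period).
- ctrl.get_image(name): name is "scene" or "top" or "wrist"; returns a dict with "img" (384x512x3 uint8, blue, green, red), "camera_matrix" (3x3 intrinsics, pixels), "R" (3x3) and "t" (3): a world point X has camera coordinates R X + t. Camera axes: x right, y down, z forward; pixel columns grow to the right and rows downward; lengths in m; the calibration is good to about 2 mm. A picture is of the moment at which its call begins. There is no depth.
- ctrl.close_job(): hands the job in, once; it reports no verdict.
The state is a dict: "time": time; "joint_positions": joint angles; "qd": joint speeds; "joint_torque": joint torques, N m; "position": TCP position; "tool_rot": TCP orientation; "ft_force": force on the tool from outside, world axes, zero at the start; "torque": the same for the moment, N m; "grip_width": opening from 0.0 (shut) to 1.0 (fully open).
Only numpy, scipy, OpenCV 4.12 (cv2) and the standard library are available. Lean on these libraries where they do the work, as an engineer would, in place of code of your own. Each camera call takes 0.05 s, during which the arm holds its last target.

TASK

Get this stoneware jar ready to be carried to the kiln: first lift its lid off and set it gently, knob up, wholly on the round wooden bat. Then stand the wooden block that fills the gap beside the jar upright in that gap, gently and right down on the crate floor, so the jar cannot slide. The jar stays in its crate, and leave the other block, the bowl, the mug and the brush where they are.

Things in the scene. Friction and masses are not known exactly. Their poses are not given: they have to be found in the camera images.
- crate: Open plywood crate, fixed to the bench, any yaw: outside 178 (its x) x 138 (its y) x 58 mm high, walls and floor 8 mm thick, so inside 162 x 122 mm. Origin: centre of the underside; the crate floor the jar stands on is 8 mm above it. The jar stands at its -x end; the empty gap, about 48 mm wide along the crate's x, is at its +x end.
- jar: Round white stoneware jar, loose, outside diameter 112 mm, mouth 102 mm, 70 mm high, about 0.4 kg. Origin: centre of the underside, z up. Stands in the crate with 1 to 3 mm to the -x end wall and can slide a few mm.
- lid: White stoneware lid loose on the jar, 0.22 kg: disc 132 mm across, overhanging the jar 10 mm all round (it bars the block from the gap), round knob on its axis, 28 mm diameter. Origin: centre of the underside of its spigot (92 mm across, 7 mm deep, loose in the jar mouth; the lid rests on it when set down), z up. Disc from 7 to 14 mm above the origin, 17 at the knob's foot, knob top at 54.
- bat: Round flat wooden bat (potter's board), fixed on the bench, diameter 220 mm, 18 mm thick. Origin: centre of the underside.
- block: The block that fills the gap: loose plain softwood, 90 mm (its x) x 42 mm (its y) x 120 mm high, about 0.2 kg, standing upright on the bench. Origin: centre of the underside, z up. In the gap its y runs along the crate's x (either way round) and it stands out above the jar by 50 mm.
- offcut: A thinner block of the same wood, 90 (x) x 24 (y) x 120 mm high, standing upright; too thin for the gap, to be left alone. Origin: centre of the underside.
- bowl: Terracotta bowl, 110 mm across, 45 mm high; leave it alone. Origin: centre of the underside.
- mug: Blue mug, 80 mm diameter, 90 mm high; leave it alone. Origin: centre of the underside.
- brush: Flat brush lying on the bench; leave it alone.
Mind the look-alikes: they are no part of the job. What is shaped like the lid but yellow is not meant.

How it is judged:
By the outcome, as a careful person would: the job done as asked, in the order asked, and still so for the second after the job is handed in, with the robot touching nothing.
It also fails if it takes over 64 s, if anything falls off the work surface, if the arm or the gripper's body presses on something with over 40 N, if the wrist force passes 120 N, or if a joint passes its speed limit or range.

## Working session

There is one attempt and no reset: what is moved stays moved. The work goes in short steps, Python scripts to look and compute and a tool call to move; the robot and the scene stay as the last step left them, time stands still between calls to the robot, and variables do not carry over. Pictures are saved under pics/ and viewed, and the job is handed in when it is done.

Besides the shell and the picture viewer there is one more tool, called in YAML: its name, and indented under it one key for each argument. drive_tool: Moves the arm, as the interface text tells. Its arguments: {"type":"object","properties":{"rows":{"type":"array"},"grip_force":{"type":"number"}},"required":["rows"]}

```bash
ls; mkdir -p pics
cat > h.py <<'E'
import numpy as np, cv2
from bench import ctrl
def grab(n,f):
    d=ctrl.get_image(n); cv2.imwrite('pics/'+f+'.png',d['img']); np.savez('pics/'+f+'.npz',K=d['camera_matrix'],R=d['R'],t=d['t']); return d
def load(f):
    z=np.load('pics/'+f+'.npz'); return z['K'],z['R'],z['t']
def ray(f,u,v,z):
    K,R,t=load(f); R=np.array(R);t=np.array(t).ravel()
    c=-R.T@t; d=R.T@np.linalg.inv(K)@np.array([u,v,1.]); return c+d*(z-c[2])/d[2]
def proj(f,X):
    K,R,t=load(f); p=(R@np.atleast_2d(X).T).T+np.ravel(t); p=p@np.array(K).T; return p[:,:2]/p[:,2:]
E
python3 - <<'E'
from h import *
for n in ['scene','top','wrist']: 
    d=grab(n,n+'0'); c=-d['R'].T@np.ravel(d['t']); print(n,c.round(3),d['camera_matrix'][0,0])
    cv2.imwrite('pics/%s0b.png'%n,cv2.resize(d['img'],None,fx=1.5,fy=1.5))
s=ctrl.get_state(); print({k:np.round(v,3) for k,v in s.items()})
E
```

```text
pics
scene [1.101 0.311 0.991] 457.83435691096537
top [0.473 0.063 1.569] 496.57752159556054
wrist [ 0.267 -0.595  0.384] 282.2748974331043
{'time': np.float64(0.15), 'joint_positions': array([ 1.272,  0.322, -0.07 ,  1.451,  0.023,  1.371, -0.057]), 'qd': array([-0.   , -0.001,  0.   , -0.004,  0.001,  0.002,  0.001]), 'joint_torque': array([ 0.0000e+00, -4.9180e+01, -4.0400e-01, -3.1287e+01, -6.4000e-02,
        4.1000e-02,  0.0000e+00]), 'position': array([ 0.2  , -0.618,  0.236]), 'tool_rot': array([-2.540e+00,  1.848e+00,  2.000e-03]), 'ft_force': array([ 0.496,  0.601, -1.479]), 'torque': array([ 0.005, -0.007, -0.011]), 'grip_width': np.float64(0.997)}
```

View pics/scene0b.png

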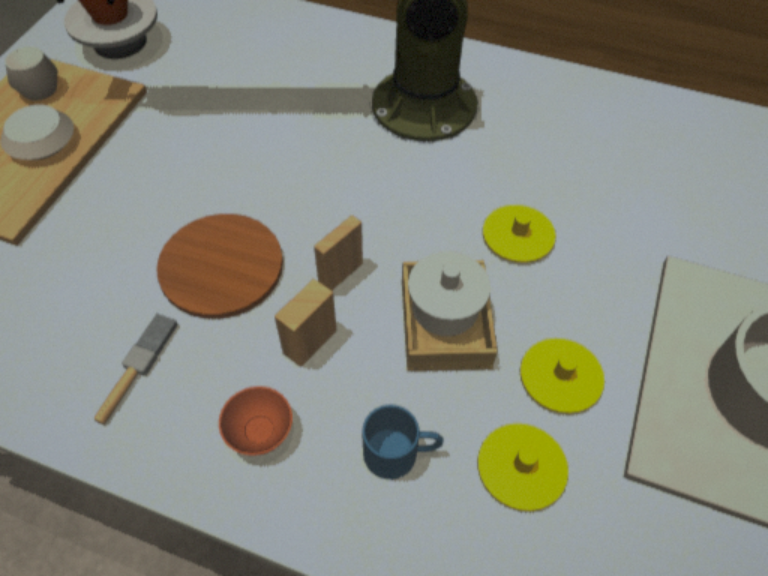

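View pics/top0b.png

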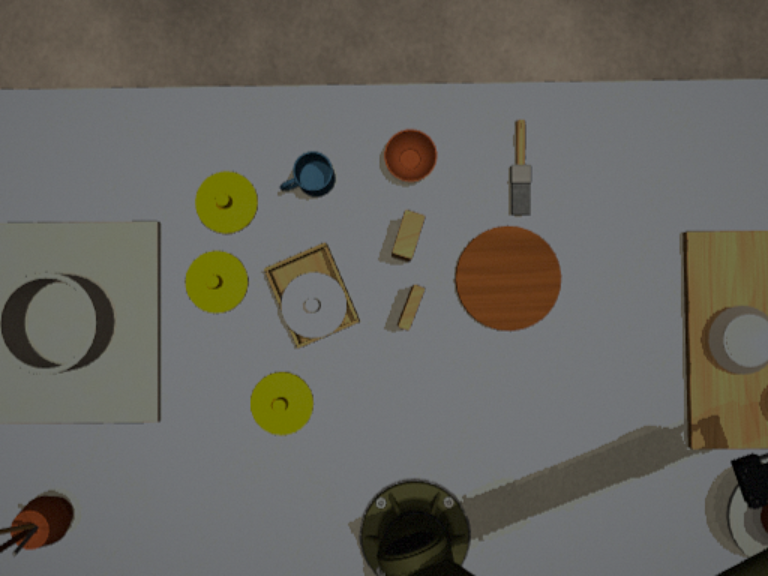

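The scene: crate with the white lid at top-view (208,203); yellow look-alike lids at (151,135), (145,188) and (188,269); block candidates at (272,157) (thick) and (274,205) (thin); bat at (339,185). The white lid on the jar and the thicker block match the description. I'll confirm with an enlarged crop.

Run:
```python
from h import *
im=cv2.imread('pics/top0.png')
c=im[130:240,165:305]; cv2.imwrite('pics/c1.png',cv2.convertScaleAbs(cv2.resize(c,None,fx=5.5,fy=5.4,interpolation=cv2.INTER_CUBIC),alpha=1.5))
im=cv2.imread('pics/scene0.png')
c=im[130:260,170:340]; cv2.imwrite('pics/c2.png',cv2.convertScaleAbs(cv2.resize(c,None,fx=4.5,fy=4.5,interpolation=cv2.INTER_CUBIC),alpha=1.2))
```

```text
(no output)
```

View pics/c1.png

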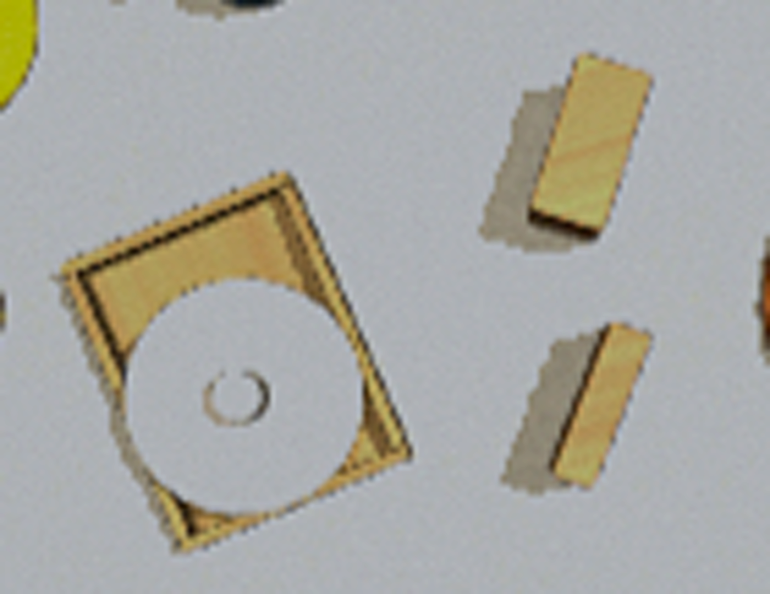

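View pics/c2.png

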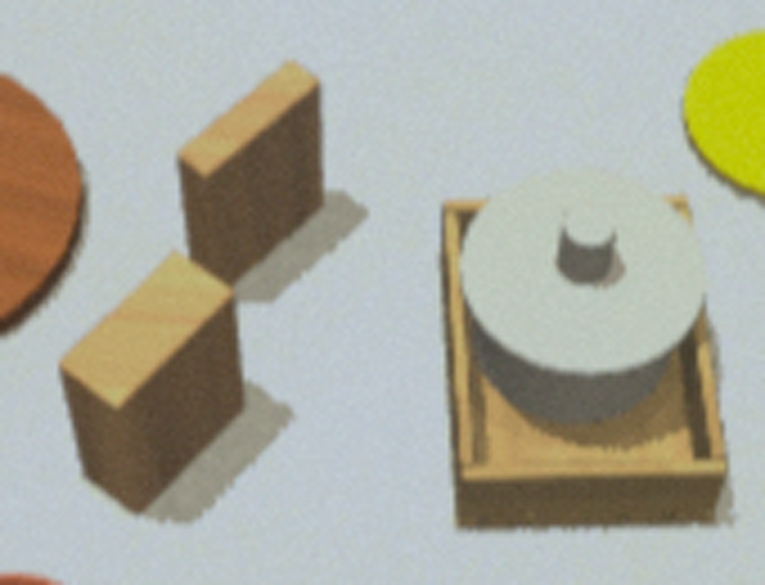

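```bash
cat > m.py <<'E'
from h import *
def T(U,V): return (U+.5)/5.5-.5+165,(V+.5)/5.4-.5+130
def S(U,V): return (U+.5)/4.5-.5+170,(V+.5)/4.5-.5+130
def pr(n,f,P,z,F):
    W=np.array([ray(f,*F(*p),z) for p in P])[:,:2]; print(n,W.round(4).tolist(),'mean',W.mean(0).round(4)); 
    e=np.roll(W,-1,0)-W; print('  sides',np.linalg.norm(e,axis=1).round(4),np.degrees(np.arctan2(e[:,1],e[:,0])).round(1))
E
python3 - <<'E'
from m import *
pr('crate T','top0',[(285,172),(60,275),(183,550),(410,455)],.058,T)
pr('crate S','scene0',[(443,203),(686,198),(724,473),(463,475)],.058,S)
pr('block T','top0',[(580,52),(652,75),(602,233),(530,210)],.12,T)
pr('block S','scene0',[(178,252),(235,292),(118,408),(61,367)],.12,S)
pr('offc T','top0',[(613,322),(652,338),(592,488),(553,472)],.12,T)
pr('knob T','top0',[(237,397)],.125,T)
pr('knob S','scene0',[(588,225)],.125,S)
pr('disc T','top0',[(245,278),(125,390),(245,515),(363,400)],.085,T)
pr('disc S','scene0',[(583,170),(461,265),(582,372),(704,280)],.085,S)
# bat
im=cv2.imread('pics/top0.png'); hsv=cv2.cvtColor(im,cv2.COLOR_BGR2HSV)
m=cv2.inRange(hsv,(2,120,30),(16,255,255)); m[:, :300]=0; m[:,390:]=0;m[:140]=0
cs,_=cv2.findContours(m,cv2.RETR_EXTERNAL,cv2.CHAIN_APPROX_NONE); c=max(cs,key=cv2.contourArea)
e=cv2.fitEllipse(c);print(e); u,v=e[0]; print('bat',ray('top0',u,v,.018).round(4), ray('top0',u+e[1][0]/2,v,.018)-ray('top0',u-e[1][0]/2,v,.018))
im=cv2.imread('pics/scene0.png'); hsv=cv2.cvtColor(im,cv2.COLOR_BGR2HSV)
m=cv2.inRange(hsv,(2,120,30),(16,255,255)); m[:, :90]=0; m[:,195:]=0;m[:130]=0;m[215:]=0
cs,_=cv2.findContours(m,cv2.RETR_EXTERNAL,cv2.CHAIN_APPROX_NONE); c=max(cs,key=cv2.contourArea)
W=np.array([ray('scene0',*p[0],.018)[:2] for p in c]); print('batS',cv2.minEnclosingCircle(W.astype(np.float32)))
s=ctrl.get_state(); from scipy.spatial.transform import Rotation as Ro
print(Ro.from_rotvec(s['tool_rot']).as_matrix().round(4))
E
```

```text
crate T [[0.6076, 0.1787], [0.5507, 0.3041], [0.3949, 0.2369], [0.4471, 0.1108]] mean [0.5001 0.2076]
  sides [0.1377 0.1697 0.1364 0.1743] [ 114.4 -156.7  -67.5   22.9]
crate S [[0.4472, 0.1109], [0.3951, 0.2368], [0.557, 0.3034], [0.6063, 0.1788]] mean [0.5014 0.2075]
  sides [0.1363 0.1751 0.134  0.173 ] [ 112.5   22.3  -68.4 -156.9]
block T [[0.6655, 0.0162], [0.6525, -0.022], [0.567, 0.0057], [0.5799, 0.0438]] mean [0.6162 0.0109]
  sides [0.0403 0.0898 0.0402 0.0899] [-108.8  162.1   71.3  -17.9]
block S [[0.569, 0.0073], [0.5812, 0.0444], [0.6648, 0.0174], [0.6535, -0.0189]] mean [0.6171 0.0126]
  sides [0.039  0.0878 0.038  0.0885] [  71.7  -17.9 -107.3  162.8]
offc T [[0.5188, 0.0004], [0.5099, -0.0202], [0.4293, 0.0126], [0.4382, 0.0332]] mean [0.474  0.0065]
  sides [0.0224 0.087  0.0224 0.087 ] [-113.3  157.9   66.7  -22.1]
knob T [[0.4803, 0.2]] mean [0.4803 0.2   ]
  sides [0.] [0.]
knob S [[0.4805, 0.1998]] mean [0.4805 0.1998]
  sides [0.] [0.]
disc T [[0.5465, 0.1989], [0.4851, 0.2647], [0.4153, 0.1999], [0.4782, 0.1352]] mean [0.4813 0.1997]
  sides [0.09   0.0953 0.0902 0.0934] [ 133.  -137.1  -45.8   43. ]
disc S [[0.4174, 0.1809], [0.5012, 0.1394], [0.5418, 0.2197], [0.4641, 0.2628]] mean [0.4811 0.2007]
  sides [0.0935 0.09   0.0889 0.0942] [ -26.4   63.2  151.  -119.7]
((338.38262939453125, 185.2172393798828), (68.40726470947266, 69.42595672607422), 90.81314086914062)
bat [ 0.5324 -0.1986  0.018 ] [-0.00233046 -0.2130516   0.        ]
batS ((0.5356771349906921, -0.19632793962955475), 0.11129416525363922)
[[ 3.078e-01 -9.515e-01 -5.000e-04]
 [-9.515e-01 -3.078e-01  1.400e-03]
 [-1.500e-03  1.000e-04 -1.000e+00]]
```

```bash
cat > go.py <<'E'
import sys; from h import *
from scipy.spatial.transform import Rotation as Ro
def info(*tg):
    s=ctrl.get_state(); R=Ro.from_rotvec(s['tool_rot']).as_matrix(); p=np.array(s['position'])
    yaw=np.degrees(np.arctan2(R[1,0],R[0,0]))
    print('t %.2f p %s yaw %.2f tilt %.2f w %.3f F %s q7 %.2f'%(s['time'],p.round(4),yaw,np.degrees(np.arccos(-R[2,2])),s['grip_width'],np.round(s['ft_force'],2),s['joint_positions'][6]))
    for t in tg:
        d=R.T@(np.array(t[:3])-p)/.3; sp=-((t[3]-yaw+180)%360-180)/180
        print(t,'->',d.round(4),'spin %.4f'%sp)
if __name__=='__main__': info(*[eval(a) for a in sys.argv[1:]])
E
python3 go.py '(.42,-.37,.24,-25)' '(.55,-.1,.24,0)'
```

```text
t 0.15 p [ 0.1999 -0.6181  0.2357] yaw -72.08 tilt 0.08 w 0.997 F [ 0.5   0.6  -1.48] q7 -0.06
(0.42, -0.37, 0.24, -25) -> [-0.561  -0.9527 -0.0136] spin -0.2615
(0.55, -0.1, 0.24, 0) -> [-1.284  -1.642  -0.0126] spin -0.4004
```

drive_tool:
  rows:
    - [[-0.07,-0.12,0,-0.03,0],[-0.16,-0.27,0,-0.08,0],[-0.26,-0.43,0,-0.13,0],[-0.36,-0.6,0,-0.18,0],[-0.46,-0.77,0,-0.22,0],[-0.53,-0.9,-0.01,-0.25,0],[-0.56,-0.95,-0.01,-0.26,0]]
  grip_force: 30

```text
time: 1.02
position: [0.4216, -0.3682, 0.2397]
tool_rot: [-3.067, 0.679, -0.001]
ft_force: [0.2, -0.4, -0.3]
grip_width: 1.001
```

```bash
python3 go.py '(.55,-.1,.24,0)' '(.55,-.09,.24,0)'
```

```text
t 1.02 p [ 0.4216 -0.3682  0.2397] yaw -24.95 tilt 0.04 w 1.001 F [ 0.21 -0.37 -0.29] q7 0.19
(0.55, -0.1, 0.24, 0) -> [ 1.08e-02 -9.91e-01 -3.00e-04] spin -0.1386
(0.55, -0.09, 0.24, 0) -> [-3.3000e-03 -1.0213e+00 -3.0000e-04] spin -0.1386
```

drive_tool:
  rows:
    - [[0,-0.1,0,-0.02,0],[0,-0.26,0,-0.05,0],[0,-0.43,0,-0.08,0],[0,-0.6,0,-0.11,0],[0,-0.78,0,-0.13,0],[0.01,-0.92,0,-0.14,0],[0.01,-0.99,0,-0.14,0]]

```text
time: 1.9
position: [0.5493, -0.1011, 0.2394]
tool_rot: [-3.141, -0.003, 0.0]
ft_force: [-0.2, -0.9, 0.5]
grip_width: 1.001
```

```bash
python3 go.py '(.4806,.2,.22,22.7)'  '(.4806,.18,.22,22.7)'
```

```text
t 1.90 p [ 0.5493 -0.1011  0.2394] yaw 0.11 tilt 0.04 w 1.001 F [-0.18 -0.87  0.49] q7 0.06
(0.4806, 0.2, 0.22, 22.7) -> [-0.2273 -1.0041  0.0652] spin -0.1255
(0.4806, 0.18, 0.22, 22.7) -> [-0.2274 -0.9374  0.0651] spin -0.1255
```

drive_tool:
  rows:
    - [[-0.02,-0.1,0,-0.02,0],[-0.06,-0.26,0,-0.04,0],[-0.1,-0.43,0,-0.07,0],[-0.14,-0.6,0.02,-0.1,0],[-0.18,-0.78,0.04,-0.12,0],[-0.22,-0.92,0.06,-0.126,0],[-0.228,-1.0,0.065,-0.126,0],[-0.228,-1.0,0.065,-0.126,0]]

```text
time: 2.9
position: [0.4792, 0.1981, 0.2198]
tool_rot: [3.078, 0.624, -0.001]
ft_force: [-0.2, -0.7, -0.0]
grip_width: 1.001
```

```bash
python3 - <<'E'
from h import *
d=grab('wrist','w1'); 
im=d['img'].copy()
for X,c in [((.4806,.2,.125),(0,0,255))]:
    p=proj('w1',X)[0]; print(p); cv2.circle(im,tuple(int(round(a)) for a in p),3,c,-1)
def circ(x,y,r,z,c):
    a=np.linspace(0,2*np.pi,80); P=proj('w1',np.c_[x+r*np.cos(a),y+r*np.sin(a),0*a+z]); cv2.polylines(im,[P.round().astype(int)],True,c,1)
circ(.4806,.2,.014,.125,(0,0,255)); circ(.481,.2,.066,.085,(0,255,0))
cv2.imwrite('pics/w1b.png',cv2.resize(im,None,fx=1.5,fy=1.5))
E
python3 go.py '(.4806,.2,.107,22.7)'
```

```text
[256.33446678 198.93243531]
t 2.95 p [0.4801 0.1962 0.2198] yaw 22.74 tilt 0.08 w 1.001 F [-0.1  -1.04  0.27] q7 -0.11
(0.4806, 0.2, 0.107, 22.7) -> [ 0.0067 -0.0116  0.3761] spin 0.0002
```

View pics/w1b.png

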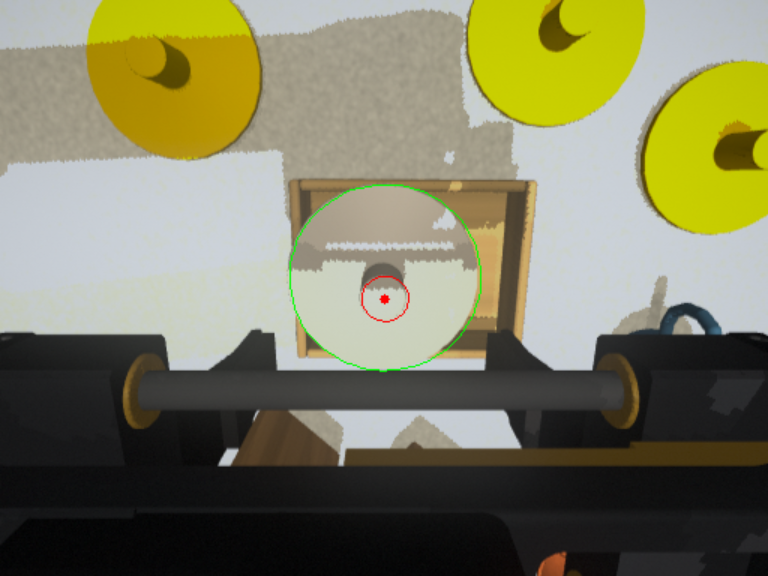

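The wrist view shows the predicted lid rim (green, centre px 257,185) sitting exactly on the actual rim, so the position holds. The knob is inside the predicted ring. I'm descending.

drive_tool:
  rows:
    - [[0,0,0.06,0,0],[0,0,0.13,0,0],[0,0,0.2,0,0],[0,0,0.25,0,0],[0,0,0.25,0,0],[0,0,0.25,0,0]]

```text
time: 3.7
position: [0.4815, 0.1963, 0.1454]
tool_rot: [-3.081, -0.615, -0.001]
ft_force: [0.2, -0.8, -0.6]
grip_width: 0.999
```

```bash
python3 go.py '(.4808,.2,.107,22.7)'
```

```text
t 3.70 p [0.4815 0.1963 0.1454] yaw 22.58 tilt 0.04 w 0.999 F [ 0.25 -0.81 -0.58] q7 -0.17
(0.4808, 0.2, 0.107, 22.7) -> [ 0.0026 -0.0122  0.1281] spin -0.0007
```

drive_tool:
  rows:
    - [[0.002,-0.01,0.04,0,0],[0.002,-0.012,0.08,0,0],[0.002,-0.012,0.11,0,0],[0.002,-0.012,0.128,0,0],[0.002,-0.012,0.128,0,0],[0.002,-0.012,0.128,0,0]]

```text
time: 4.45
position: [0.4804, 0.2001, 0.1069]
tool_rot: [-3.081, -0.616, -0.001]
ft_force: [0.9, -0.3, 1.1]
grip_width: 1.001
```

```bash
python3 go.py '(.4808,.2,.107,22.7)'; python3 -c "
from h import *
d=grab('wrist','w2');d=grab('scene','s2'); im=d['img'][100:260,200:400];cv2.imwrite('pics/s2b.png',cv2.resize(im,None,fx=4,fy=3.7))"
```

```text
t 4.45 p [0.4804 0.2001 0.1069] yaw 22.60 tilt 0.03 w 1.001 F [ 0.87 -0.28  1.07] q7 -0.22
(0.4808, 0.2, 0.107, 22.7) -> [ 0.0011  0.0008 -0.0004] spin -0.0005
```

View pics/w2.png

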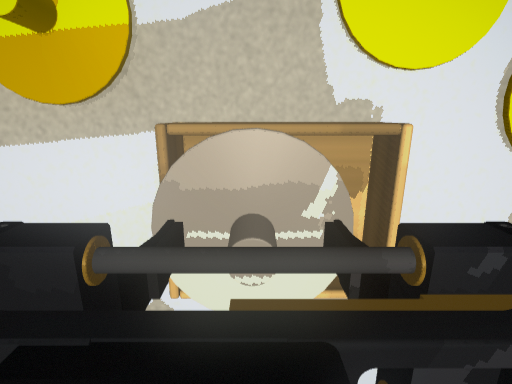

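View pics/s2b.png

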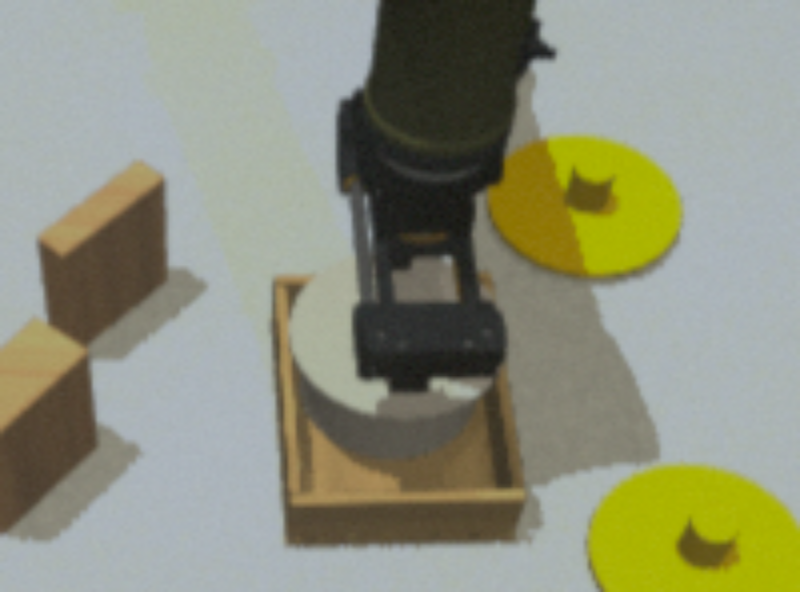

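The knob (wrist px 253,240) is centred between the fingers. I'm closing the gripper.

drive_tool:
  rows:
    - [[0,0,0,0,60],[0,0,0,0,110],[0,0,0,0,150],[0,0,0,0,200],[0,0,0,0,255],[0,0,0,0,255],[0,0,0,0,255],[0,0,0,0,255]]
  grip_force: 30

```text
time: 5.55
position: [0.4801, 0.2, 0.1066]
tool_rot: [3.081, 0.616, -0.0]
ft_force: [0.6, 0.1, 0.0]
grip_width: 0.319
```

drive_tool:
  rows:
    - [[0,0,-0.01,0,255],[0,0,-0.03,0,255],[0,0,-0.05,0,255],[0,0,-0.08,0,255],[0,0,-0.11,0,255],[0,0,-0.11,0,255]]

```text
time: 6.3
position: [0.4809, 0.2002, 0.1407]
tool_rot: [3.081, 0.615, 0.003]
ft_force: [1.2, 0.1, -1.5]
grip_width: 0.32
```

```bash
python3 go.py '(.4808,.2,.24,22.7)'
```

```text
t 6.30 p [0.4809 0.2002 0.1407] yaw 22.59 tilt 0.11 w 0.320 F [ 1.22  0.15 -1.5 ] q7 -0.19
(0.4808, 0.2, 0.24, 22.7) -> [ 1.000e-04  8.000e-04 -3.311e-01] spin -0.0006
```

drive_tool:
  rows:
    - [[0,0,-0.04,0,255],[0,0,-0.1,0,255],[0,0,-0.17,0,255],[0,0,-0.24,0,255],[0,0,-0.3,0,255],[0,0,-0.33,0,255]]

```text
time: 7.05
position: [0.4806, 0.2003, 0.2402]
tool_rot: [3.081, 0.616, 0.003]
ft_force: [-0.3, -0.8, -2.6]
grip_width: 0.315
```

```bash
python3 go.py '(.545,.03,.24,22.7)' '(.534,-.08,.24,22.7)'; python3 -c "
from h import *
d=grab('scene','s3'); im=d['img'][60:260,170:430];cv2.imwrite('pics/s3b.png',cv2.resize(im,None,fx=3,fy=3))"
```

```text
t 7.05 p [0.4806 0.2003 0.2402] yaw 22.60 tilt 0.11 w 0.315 F [-0.28 -0.79 -2.56] q7 -0.11
(0.545, 0.03, 0.24, 22.7) -> [-0.0201  0.6066  0.0011] spin -0.0005
(0.534, -0.08, 0.24, 22.7) -> [-0.1949  0.931   0.001 ] spin -0.0005
```

View pics/s3b.png

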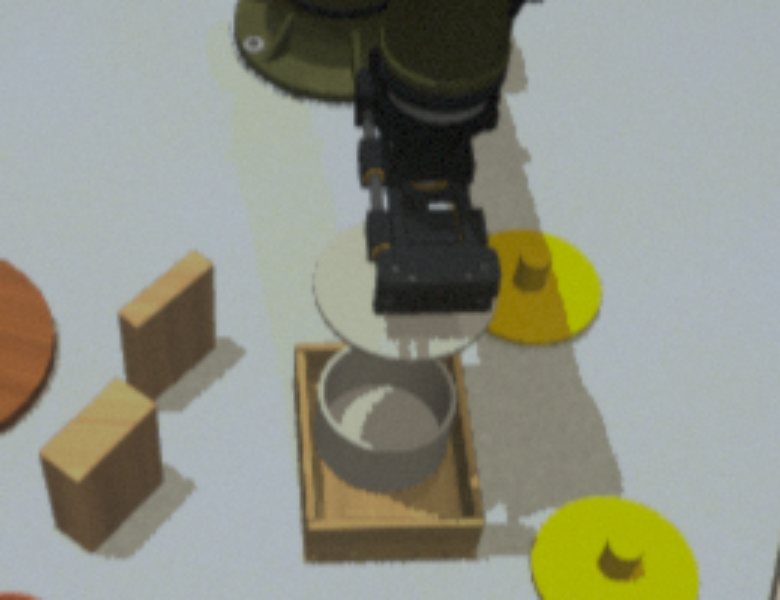

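The lid (crop px 405,290) hangs level in the gripper, and the jar stayed in its crate (388,415). I'm carrying the lid to the bat.

drive_tool:
  rows:
    - [[-0.01,0.03,0,0,255],[-0.02,0.1,0,0,255],[-0.04,0.19,0,0,255],[-0.06,0.29,0,0,255],[-0.08,0.4,0,0,255],[-0.1,0.51,0,0,255],[-0.13,0.62,0,0,255],[-0.15,0.73,0,0,255],[-0.17,0.83,0,0,255],[-0.19,0.9,0,0,255],[-0.195,0.93,0,0,255]]

```text
time: 8.48
position: [0.5329, -0.0817, 0.2379]
tool_rot: [-3.081, -0.612, 0.002]
ft_force: [0.4, 0.5, -2.6]
grip_width: 0.318
```

```bash
python3 go.py '(.534,-.1975,.2,22.7)'
```

```text
t 8.47 p [ 0.5329 -0.0817  0.2379] yaw 22.48 tilt 0.08 w 0.318 F [ 0.41  0.45 -2.62] q7 0.43
(0.534, -0.1975, 0.2, 22.7) -> [-0.144   0.3582  0.1262] spin -0.0012
```

drive_tool:
  rows:
    - [[-0.02,0.04,0,0,255],[-0.05,0.12,0,0,255],[-0.08,0.21,0,0,255],[-0.11,0.29,0.03,0,255],[-0.14,0.34,0.07,0,255],[-0.144,0.358,0.13,0,255],[-0.144,0.358,0.2,0,255],[-0.144,0.358,0.28,0,255],[-0.144,0.358,0.36,0,255],[-0.144,0.358,0.43,0,255],[-0.144,0.358,0.48,0,255],[-0.144,0.358,0.51,0,255],[-0.144,0.358,0.52,0,255],[-0.144,0.358,0.52,0,255],[-0.144,0.358,0.52,0,255]]

```text
time: 10.35
position: [0.5353, -0.196, 0.0834]
tool_rot: [3.08, 0.615, 0.002]
ft_force: [-0.1, 0.1, -2.2]
grip_width: 0.318
```

```bash
python3 go.py '(.534,-.1975,.054,22.7)'; python3 -c "
from h import *
d=grab('scene','s4'); im=d['img'][60:260,70:330];cv2.imwrite('pics/s4b.png',cv2.resize(im,None,fx=3,fy=3))"
```

```text
t 10.35 p [ 0.5353 -0.196   0.0834] yaw 22.60 tilt 0.08 w 0.318 F [-0.06  0.11 -2.23] q7 0.55
(0.534, -0.1975, 0.054, 22.7) -> [-0.0061  0.0028  0.0979] spin -0.0006
```

View pics/s4b.png

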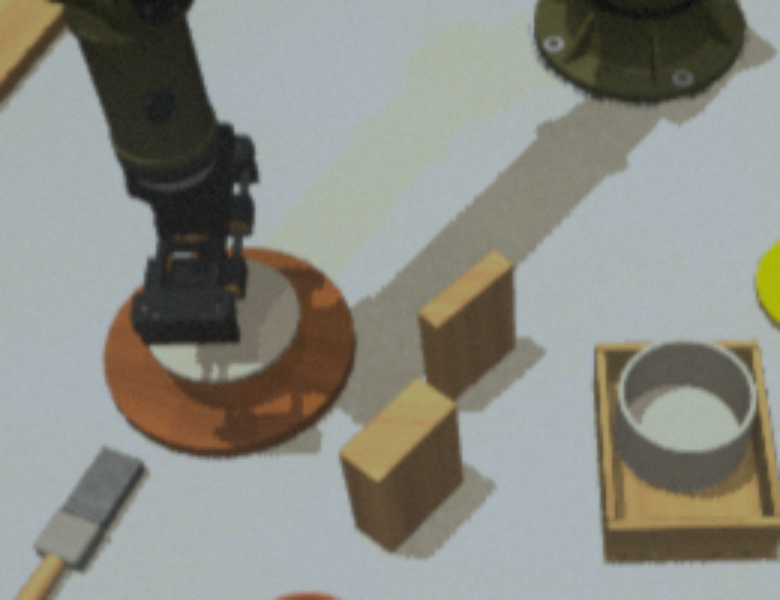

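The lid is over the middle of the bat. I'm lowering slowly.

drive_tool:
  rows:
    - [[0,0,0.02,0,255],[0,0,0.04,0,255],[0,0,0.06,0,255],[0,0,0.07,0,255],[0,0,0.076,0,255],[0,0,0.08,0,255],[0,0,0.083,0,255],[0,0,0.086,0,255],[0,0,0.089,0,255],[0,0,0.092,0,255],[0,0,0.092,0,255]]

```text
time: 11.78
position: [0.5347, -0.1958, 0.0549]
tool_rot: [-3.081, -0.616, 0.0]
ft_force: [0.1, 0.1, -2.2]
grip_width: 0.318
```

```bash
python3 go.py '(.534,-.1975,.054,22.7)'
```

```text
t 11.78 p [ 0.5347 -0.1958  0.0549] yaw 22.60 tilt 0.01 w 0.318 F [ 0.06  0.13 -2.16] q7 0.53
(0.534, -0.1975, 0.054, 22.7) -> [-0.0044  0.0043  0.0031] spin -0.0005
```

drive_tool:
  rows:
    - [[0,0,0.002,0,255],[0,0,0.004,0,255],[0,0,0.006,0,255],[0,0,0.006,0,255]]

```text
time: 12.28
position: [0.5348, -0.1958, 0.0536]
tool_rot: [3.08, 0.616, -0.0]
ft_force: [-1.1, 0.4, 0.4]
grip_width: 0.318
```

The force went from -2.2 N (lid hanging) to about 0, so the lid is resting on the bat. I'm opening gently.

drive_tool:
  rows:
    - [[0,0,0,0,165],[0,0,0,0,150],[0,0,0,0,130],[0,0,0,0,100],[0,0,0,0,50],[0,0,0,0,0],[0,0,0,0,0],[0,0,0,0,0]]

```text
time: 13.28
position: [0.5348, -0.1958, 0.0532]
tool_rot: [3.081, 0.616, -0.0]
ft_force: [0.5, -0.0, -0.3]
grip_width: 0.953
```

drive_tool:
  rows:
    - [[0,0,-0.04,0,0],[0,0,-0.1,0,0],[0,0,-0.2,0,0],[0,0,-0.32,0,0],[0,0,-0.44,0,0],[0,0,-0.54,0,0],[0,0,-0.58,0,0],[0,0,-0.58,0,0]]

```text
time: 14.28
position: [0.5352, -0.1959, 0.2283]
tool_rot: [3.079, 0.615, 0.002]
ft_force: [-0.0, -0.0, -0.8]
grip_width: 0.997
```

```bash
python3 go.py '(.6167,.0117,.22,72)'; python3 -c "
from h import *
d=grab('scene','s5'); im=d['img'][60:260,70:330];cv2.imwrite('pics/s5b.png',cv2.resize(im,None,fx=3,fy=3))"
```

```text
t 14.28 p [ 0.5352 -0.1959  0.2283] yaw 22.60 tilt 0.11 w 0.997 F [-0.01 -0.01 -0.85] q7 0.61
(0.6167, 0.0117, 0.22, 72) -> [ 0.5168 -0.5344  0.0272] spin -0.2744
```

View pics/s5b.png

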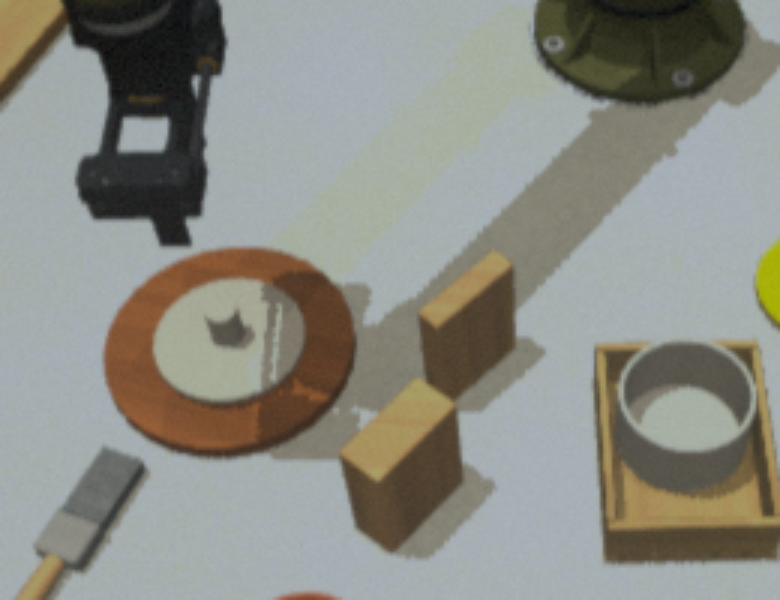

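The lid (crop px 228,340) sits knob up and wholly on the bat. Next is the thick block at (400,465).

drive_tool:
  rows:
    - [[0.04,-0.04,0,-0.03,0],[0.11,-0.11,0,-0.07,0],[0.2,-0.2,0,-0.12,0],[0.29,-0.3,0.01,-0.17,0],[0.38,-0.39,0.02,-0.21,0],[0.46,-0.48,0.027,-0.25,0],[0.51,-0.53,0.027,-0.274,0],[0.517,-0.534,0.027,-0.274,0],[0.517,-0.534,0.027,-0.274,0]]

```text
time: 15.45
position: [0.6163, 0.01, 0.2186]
tool_rot: [2.545, 1.841, -0.002]
ft_force: [0.3, -0.2, -0.4]
grip_width: 1.001
```

```bash
python3 go.py '(.6167,.0117,.104,72)'
python3 - <<'E'
from h import *
d=grab('wrist','w3'); im=d['img'].copy()
a=np.radians(-18); ex=np.array([np.cos(a),np.sin(a)]); ey=np.array([-ex[1],ex[0]]); c=np.array([.6167,.0117])
P=np.array([np.r_[c+sx*.045*ex+sy*.021*ey,.12] for sx,sy in [(1,1),(1,-1),(-1,-1),(-1,1)]])
cv2.polylines(im,[proj('w3',P).round().astype(int)],True,(0,0,255),1)
cv2.imwrite('pics/w3b.png',cv2.resize(im,None,fx=1.5,fy=1.5))
E
```

```text
t 15.45 p [0.6163 0.01   0.2186] yaw 71.76 tilt 0.08 w 1.001 F [ 0.34 -0.18 -0.43] q7 1.01
(0.6167, 0.0117, 0.104, 72) -> [ 6.300e-03 -1.000e-04  3.821e-01] spin -0.0013
```

View pics/w3b.png

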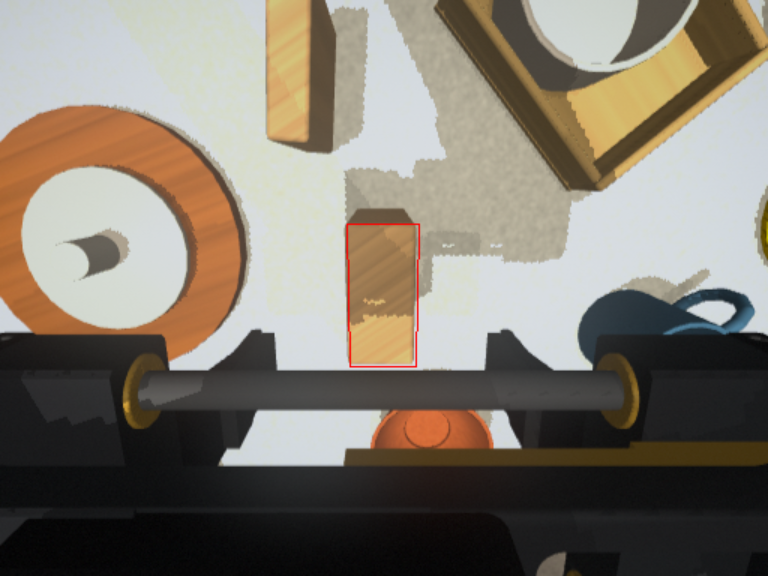

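drive_tool:
  rows:
    - [[0.004,0,0.06,0,0],[0.004,0,0.14,0,0],[0.004,0,0.22,0,0],[0.004,0,0.29,0,0],[0.004,0,0.34,0,0],[0.004,0,0.37,0,0],[0.004,0,0.382,0,0],[0.004,0,0.382,0,0],[0.004,0,0.382,0,0]]

```text
time: 16.62
position: [0.6173, 0.0129, 0.1052]
tool_rot: [2.542, 1.844, 0.001]
ft_force: [0.1, 0.6, -0.3]
grip_width: 0.999
```

```bash
python3 go.py '(.6165,.0117,.104,72)'
```

```text
t 16.62 p [0.6173 0.0129 0.1052] yaw 71.92 tilt 0.07 w 0.999 F [ 0.08  0.57 -0.27] q7 0.95
(0.6165, 0.0117, 0.104, 72) -> [-0.0046 -0.0012  0.0041] spin -0.0004
```

drive_tool:
  rows:
    - [[-0.003,0,0.003,0,40],[-0.003,0,0.003,0,80],[-0.003,0,0.003,0,110],[-0.003,0,0.003,0,130],[-0.003,0,0.003,0,150],[-0.003,0,0.003,0,200],[-0.003,0,0.003,0,255],[-0.003,0,0.003,0,255],[-0.003,0,0.003,0,255]]
  grip_force: 30

```text
time: 17.75
position: [0.6165, 0.0119, 0.1036]
tool_rot: [2.543, 1.845, -0.0]
ft_force: [-0.8, -0.9, 0.1]
grip_width: 0.479
```

```bash
python3 go.py '(.6165,.0117,.28,72)'
```

```text
t 17.75 p [0.6165 0.0119 0.1036] yaw 71.92 tilt 0.01 w 0.479 F [-0.8  -0.86  0.11] q7 0.96
(0.6165, 0.0117, 0.28, 72) -> [-6.00e-04  2.00e-04 -5.88e-01] spin -0.0004
```

drive_tool:
  rows:
    - [[0,0,-0.02,0,255],[0,0,-0.06,0,255],[0,0,-0.12,0,255],[0,0,-0.2,0,255],[0,0,-0.29,0,255],[0,0,-0.38,0,255],[0,0,-0.47,0,255],[0,0,-0.52,0,255],[0,0,-0.54,0,255]]

```text
time: 18.88
position: [0.6168, 0.0122, 0.267]
tool_rot: [2.542, 1.844, 0.002]
ft_force: [0.6, 0.5, -2.6]
grip_width: 0.477
```

Run:
```python
from go import *
a=np.radians(22.7); c=np.array([.5008,.2076]); t=c+.0577*np.array([np.cos(a),np.sin(a)]); print(t)
info((*t,.264,22.7))
# re-measure crate / jar now that lid off
d=grab('top','top1'); im=d['img'][130:240,165:305]; cv2.imwrite('pics/c3.png',cv2.convertScaleAbs(cv2.resize(im,None,fx=5.5,fy=5.4,interpolation=cv2.INTER_CUBIC),alpha=1.5))
```

```text
[0.55403045 0.22986678]
t 18.88 p [0.6168 0.0122 0.267 ] yaw 71.93 tilt 0.10 w 0.477 F [ 0.56  0.54 -2.59] q7 1.02
(np.float64(0.5540304477616255), np.float64(0.2298667786421132), 0.264, 22.7) -> [ 0.6249 -0.424   0.0093] spin 0.2735
```

View pics/c3.png

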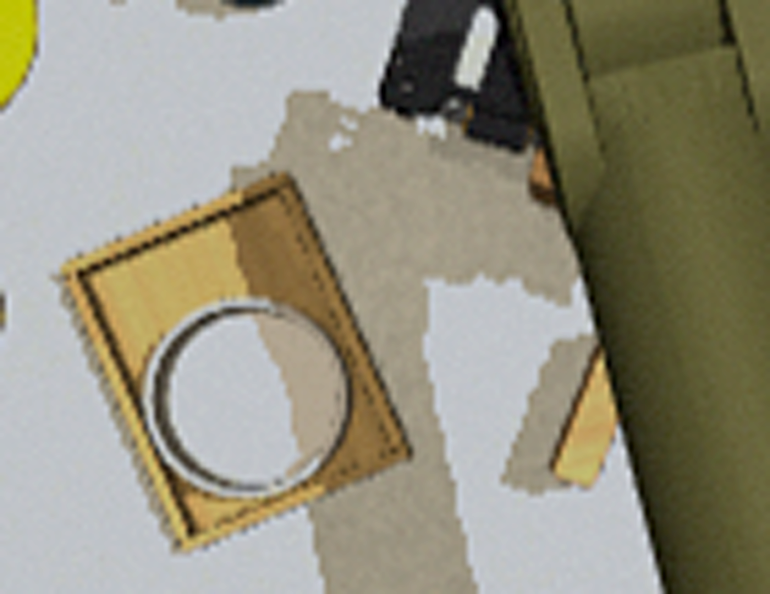

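Run:
```python
from m import *
pr('jar','top1',[(249,298),(146,397),(249,496),(352,397)],.078,T)
W=np.array([ray('top1',*T(*p),.078)[:2] for p in [(249,298),(146,397),(249,496),(352,397)]])
a=np.radians(22.7);ex=np.array([np.cos(a),np.sin(a)]);ey=np.array([-ex[1],ex[0]])
d=W.mean(0)-[.5008,.2076]; print('jar in crate',d@ex,d@ey, np.linalg.norm(W[0]-W[2]),np.linalg.norm(W[1]-W[3]))
```

```text
jar [[0.5357, 0.1974], [0.4811, 0.2542], [0.4255, 0.1983], [0.4799, 0.1416]] mean [0.4806 0.1979]
  sides [0.0787 0.0789 0.0786 0.0789] [ 133.8 -134.8  -46.2   45.1]
jar in crate -0.022416486286305947 -0.001160346872596538 0.1101426737369252 0.11265828725123704
```

The jar sits 22.4 mm to the -x side of the crate centre, so the gap runs from 33.6 to 81 mm and its centre is at 57.3 mm, which fits the description. I'm moving above the gap.

drive_tool:
  rows:
    - [[0.03,-0.02,0,0.02,255],[0.1,-0.06,0,0.05,255],[0.18,-0.12,0,0.09,255],[0.27,-0.18,0,0.13,255],[0.37,-0.25,0,0.17,255],[0.46,-0.31,0,0.21,255],[0.54,-0.37,0,0.24,255],[0.6,-0.41,0,0.265,255],[0.624,-0.424,0,0.274,255],[0.624,-0.424,0,0.274,255],[0.624,-0.424,0,0.274,255]]

```text
time: 20.3
position: [0.5538, 0.2285, 0.2649]
tool_rot: [3.08, 0.615, -0.002]
ft_force: [-0.2, 0.1, -2.0]
grip_width: 0.485
```

Run:
```python
from go import *
info((.5538,.2298,.2,22.7))
grab('wrist','w4');d=grab('scene','s6'); im=d['img'][60:260,170:430];cv2.imwrite('pics/s6b.png',cv2.resize(im,None,fx=3,fy=3))
```

```text
t 20.30 p [0.5538 0.2285 0.2649] yaw 22.58 tilt 0.07 w 0.485 F [-0.21  0.13 -1.95] q7 -0.19
(0.5538, 0.2298, 0.2, 22.7) -> [ 0.0021 -0.004   0.2164] spin -0.0006
```

View pics/w4.png

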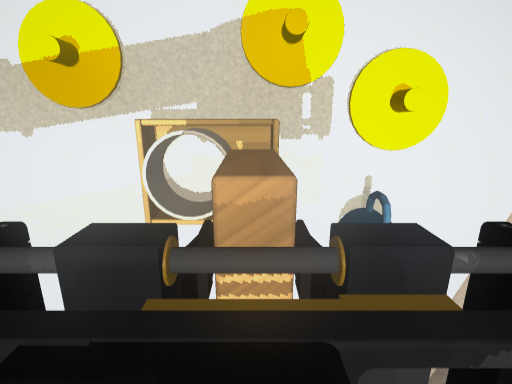

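View pics/s6b.png

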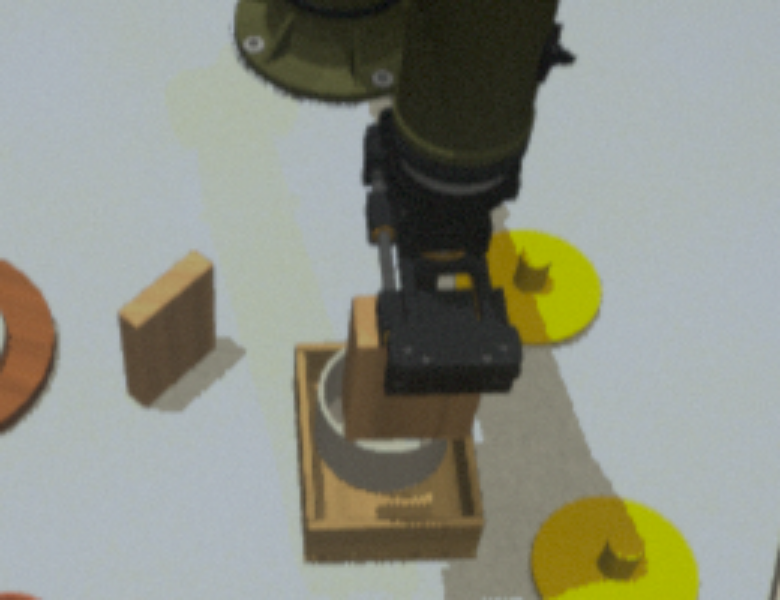

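drive_tool:
  rows:
    - [[0.001,-0.003,0.03,-0.001,255],[0.001,-0.003,0.08,-0.001,255],[0.001,-0.003,0.14,-0.001,255],[0.001,-0.003,0.19,-0.001,255],[0.001,-0.003,0.22,-0.001,255],[0.001,-0.003,0.23,-0.001,255],[0.001,-0.003,0.23,-0.001,255],[0.001,-0.003,0.23,-0.001,255]]

```text
time: 21.4
position: [0.5539, 0.2306, 0.1973]
tool_rot: [-3.08, -0.62, -0.002]
ft_force: [0.0, 0.4, -1.0]
grip_width: 0.482
```

Run:
```python
from go import *
info((.5538,.2298,.1116,22.7))
d=grab('wrist','w5'); im=d['img'].copy()
a=np.radians(22.7);ex=np.array([np.cos(a),np.sin(a)]);ey=np.array([-ex[1],ex[0]]);c=np.array([.5008,.2076])
def rect(c,hx,hy,z,col):
    P=np.array([np.r_[c+sx*hx*ex+sy*hy*ey,z] for sx,sy in [(1,1),(1,-1),(-1,-1),(-1,1)]]); cv2.polylines(im,[proj('w5',P).round().astype(int)],True,col,1)
rect(c,.089,.069,.058,(0,0,255)); rect(c,.081,.061,.058,(0,255,0)); p=np.array(ctrl.get_state()['position']); rect(p[:2],.021,.045,p[2]-.1036,(255,0,0)); rect(p[:2],.021,.045,p[2]+.0164,(255,0,0))
cv2.imwrite('pics/w5b.png',cv2.resize(im[90:330,90:380],None,fx=2.7,fy=2.5))
d=grab('scene','s7'); im=d['img'][130:260,240:360];cv2.imwrite('pics/s7b.png',cv2.resize(im,None,fx=4.6,fy=4.6))
```

```text
t 21.40 p [0.5539 0.2306 0.1973] yaw 22.78 tilt 0.06 w 0.482 F [ 0.02  0.4  -0.97] q7 -0.21
(0.5538, 0.2298, 0.1116, 22.7) -> [-0.0018  0.0022  0.2855] spin 0.0005
```

View pics/w5b.png

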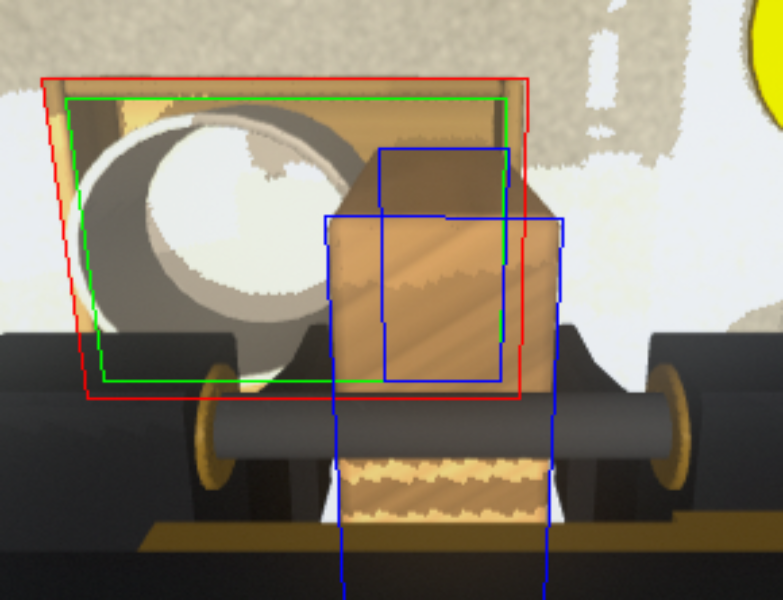

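View pics/s7b.png

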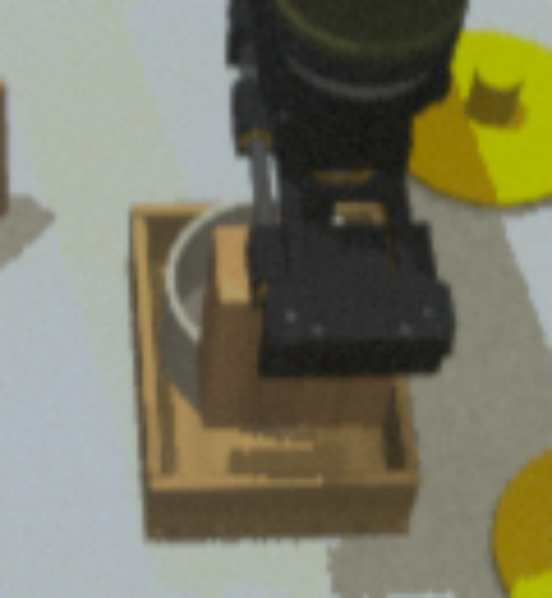

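drive_tool:
  rows:
    - [[-0.003,0.002,0.01,0,255],[-0.003,0.002,0.03,0,255],[-0.003,0.002,0.05,0,255],[-0.003,0.002,0.07,0,255],[-0.003,0.002,0.09,0,255],[-0.003,0.002,0.11,0,255],[-0.003,0.002,0.13,0,255],[-0.003,0.002,0.13,0,255]]

```text
time: 22.5
position: [0.5528, 0.2293, 0.157]
tool_rot: [3.08, 0.621, -0.001]
ft_force: [0.6, -1.2, -1.6]
grip_width: 0.479
```

Run:
```python
from go import *
info((.5534,.2296,.1116,22.7)); print(ctrl.get_state()['torque'])
d=grab('wrist','w6'); cv2.imwrite('pics/w6b.png',cv2.resize(d['img'][90:330,90:380],None,fx=2.7,fy=2.5))
d=grab('scene','s8'); im=d['img'][130:260,240:360];cv2.imwrite('pics/s8b.png',cv2.resize(im,None,fx=4.6,fy=4.6))
```

```text
t 22.50 p [0.5528 0.2293 0.157 ] yaw 22.79 tilt 0.04 w 0.479 F [ 0.63 -1.23 -1.63] q7 -0.23
(0.5534, 0.2296, 0.1116, 22.7) -> [ 0.0023 -0.      0.1513] spin 0.0005
[-0.02381096 -0.1493253  -0.04379289]
```

View pics/w6b.png

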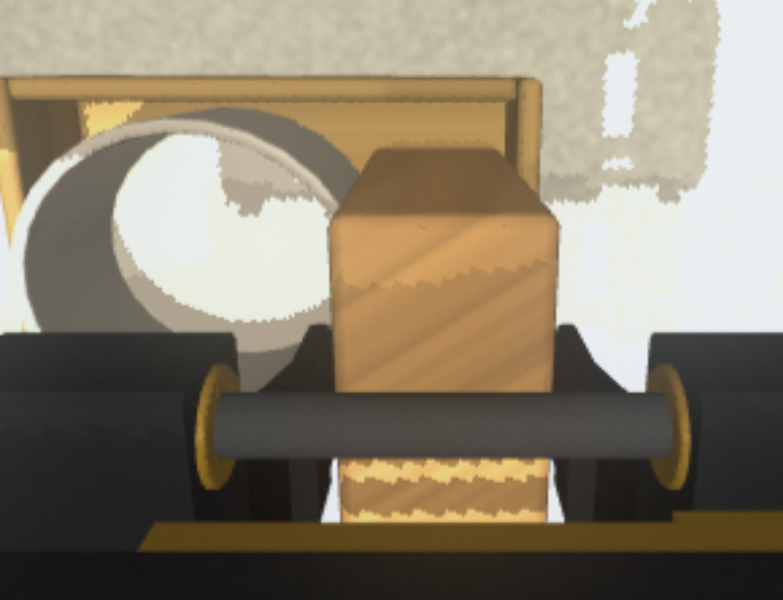

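View pics/s8b.png

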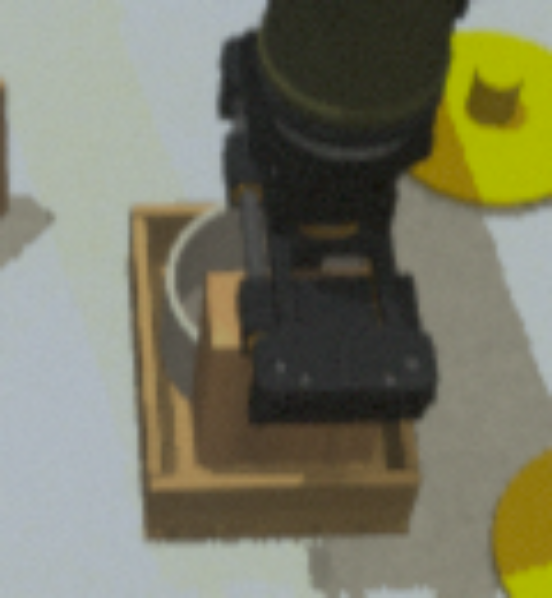

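The block's lower edge (px 440,150 in the wrist crop) is between the jar and the end wall (inner edge about 507), and there's no contact force. I'm continuing down.

drive_tool:
  rows:
    - [[0.002,0,0.012,0,255],[0.002,0,0.03,0,255],[0.002,0,0.048,0,255],[0.002,0,0.066,0,255],[0.002,0,0.084,0,255],[0.002,0,0.1,0,255],[0.002,0,0.115,0,255],[0.002,0,0.125,0,255],[0.002,0,0.13,0,255],[0.002,0,0.13,0,255]]

```text
time: 23.85
position: [0.5536, 0.2297, 0.1186]
tool_rot: [3.08, 0.62, -0.0]
ft_force: [0.0, 0.2, -2.1]
grip_width: 0.485
```

```bash
python3 go.py '(.5534,.2296,.1116,22.7)'
```

```text
t 23.85 p [0.5536 0.2297 0.1186] yaw 22.78 tilt 0.00 w 0.485 F [ 0.03  0.25 -2.06] q7 -0.25
(0.5534, 0.2296, 0.1116, 22.7) -> [-0.0006  0.      0.0232] spin 0.0005
```

drive_tool:
  rows:
    - [[0,0,0.005,0,255],[0,0,0.01,0,255],[0,0,0.014,0,255],[0,0,0.017,0,255],[0,0,0.02,0,255],[0,0,0.022,0,255],[0,0,0.022,0,255],[0,0,0.022,0,255]]

```text
time: 24.85
position: [0.5536, 0.2297, 0.1121]
tool_rot: [3.08, 0.62, 0.0]
ft_force: [1.9, -0.5, -0.8]
grip_width: 0.485
```

drive_tool:
  rows:
    - [[0,0,0.002,0,255],[0,0,0.004,0,255],[0,0,0.004,0,255],[0,0,0.004,0,255]]

```text
time: 25.35
position: [0.5537, 0.2297, 0.1115]
tool_rot: [3.079, 0.62, 0.001]
ft_force: [-1.8, -1.0, 5.4]
grip_width: 0.481
```

The force is now +5.4 N at z = 0.1115 (0.1116 expected), so the block is down on the floor. I'm releasing and retreating.

drive_tool:
  rows:
    - [[0,0,0,0,125],[0,0,0,0,115],[0,0,0,0,100],[0,0,0,0,70],[0,0,0,0,30],[0,0,0,0,0],[0,0,0,0,0],[0,0,0,0,0]]

```text
time: 26.35
position: [0.5536, 0.2297, 0.1108]
tool_rot: [3.08, 0.621, 0.0]
ft_force: [0.4, 0.0, -0.8]
grip_width: 0.987
```

drive_tool:
  rows:
    - [[0,0,-0.03,0,0],[0,0,-0.09,0,0],[0,0,-0.17,0,0],[0,0,-0.27,0,0],[0,0,-0.37,0,0],[0,0,-0.45,0,0],[0,0,-0.5,0,0],[0,0,-0.5,0,0]]

```text
time: 27.35
position: [0.5541, 0.2302, 0.2624]
tool_rot: [-3.08, -0.621, -0.004]
ft_force: [0.4, 0.2, -0.9]
grip_width: 1.004
```

Run:
```python
from go import *
info((.55,.05,.26,22.7))
grab('wrist','w7')
d=grab('scene','s9'); im=d['img'];cv2.imwrite('pics/s9b.png',cv2.resize(im[60:320,80:420],None,fx=2.3,fy=2.3))
```

```text
t 27.35 p [0.5541 0.2302 0.2624] yaw 22.79 tilt 0.15 w 1.004 F [ 0.36  0.25 -0.85] q7 -0.19
(0.55, 0.05, 0.26, 22.7) -> [-0.2451  0.5484  0.0076] spin 0.0005
```

View pics/s9b.png

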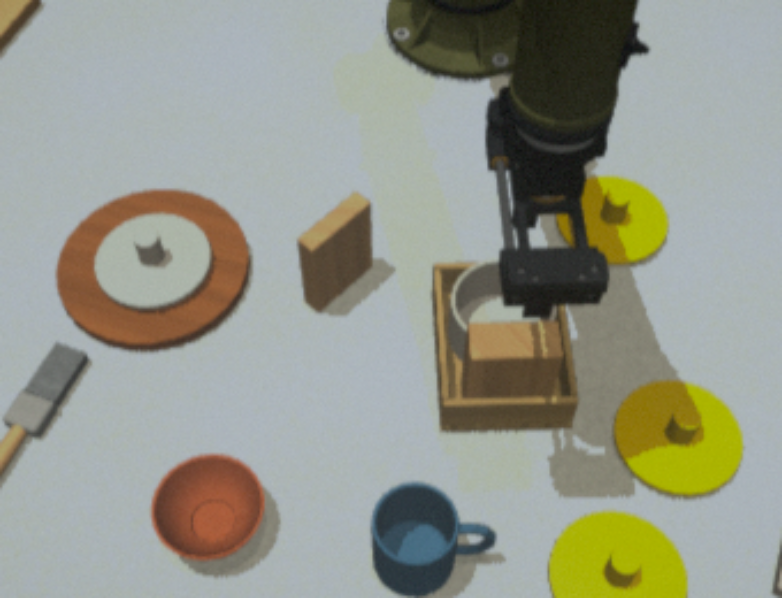

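View pics/w7.png

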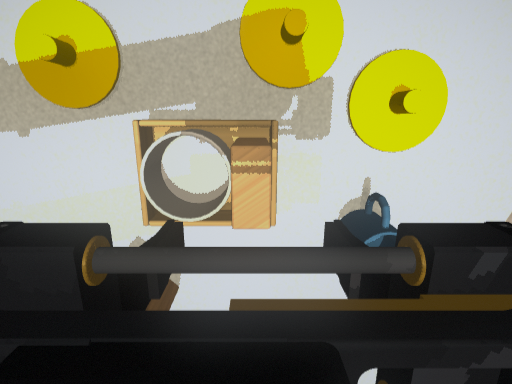

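Run:
```python
from go import *
a=np.radians(22.78);ex=np.array([np.cos(a),np.sin(a)]);ey=np.array([-ex[1],ex[0]]);c=np.array([.5536,.2297])
P=np.array([np.r_[c+sx*.021*ex+sy*.045*ey,.128] for sx,sy in [(1,1),(1,-1),(-1,-1),(-1,1)]])
for f,(x0,x1,y0,y1) in {'w7':(120,300,100,240),'s9':(255,345,160,255)}.items():
    im=cv2.imread(f'pics/{f}.png'); im=cv2.resize(im,None,fx=4,fy=4); cv2.polylines(im,[((proj(f,P)+.5)*4).round().astype(int)],True,(0,0,255),1); cv2.imwrite(f'pics/{f}c.png',im[y0*4:y1*4,x0*4:x1*4])
```

```text
(no output)
```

View pics/w7c.png

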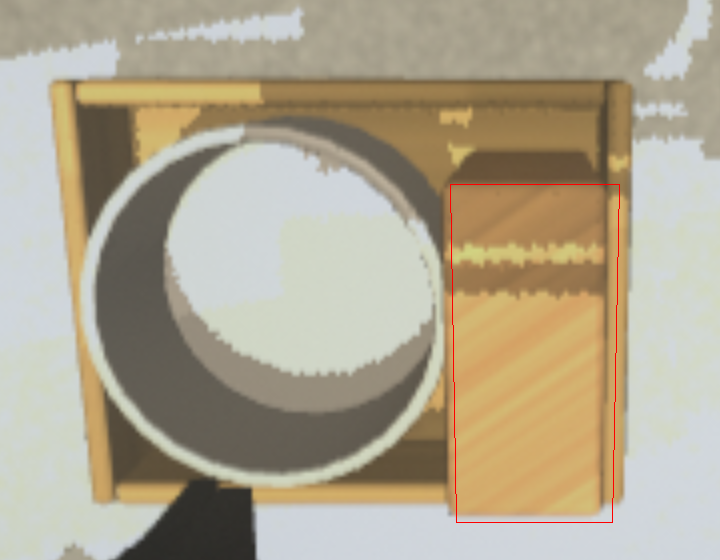

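View pics/s9c.png

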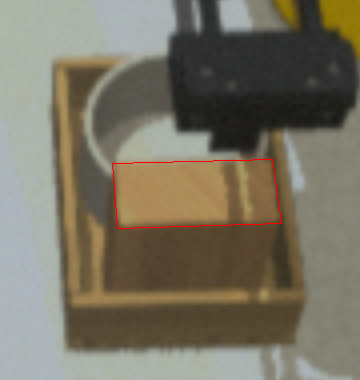

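The block's top face matches the prediction at z = 0.128 in both views (wrist about 2 mm off), so it is upright and seated. Everything else is where it was, so I'm handing in.

```bash
python3 -c "
from bench import ctrl
print(ctrl.close_job())"
```

```text
the job is handed in; nothing more can be done
None
```

I lifted the white lid off by its knob and set it knob up near the middle of the bat. Then I stood the 42 mm block upright in the gap beside the jar, and handed the job in after about 27.5 s of the 64 s.

**Lid:** it touched down at the expected height. The wrist force went from -2.2 N while it hung to about 0 N. The last scene picture shows it wholly on the bat, knob up.

**Block:** it touched the floor at TCP height 0.1115 m, against 0.1116 m expected, with +5.4 N at the wrist. Its top face fits the predicted 128 mm height in the scene view. The wrist-view overlay was about 2 mm off, which is about the stated calibration accuracy.

**Rest of the scene:** in the last pictures the jar is in its crate. The offcut, bowl, mug and brush look undisturbed, judged by eye rather than measured. The gripper was clear of everything, open and about 13 cm above the block.

No check failed. I did not re-measure the lid's exact offset from the bat centre after release.

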